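# Lever open a sample case and stand its glass plates up for viewing

### The job

The flush wooden cover of the sample case has no handle: take the orange prying knife from the grey mat, work its blade into the slot at the front and lever the cover up with it (not with your fingers), opening it fully so that it stays open past upright or nearly so. Lay the knife flat back on its mat, then stand every glass plate found in the case upright on a short end, by itself, on the grey felt strip. Leave the bottles, jar and white insulators where they stand.

Things in the scene. Friction and masses are not known exactly. Their poses are not given: they have to be found in the camera images.
- case: Fixed wooden sample case, 157 mm deep (own x; slotted front at -x facing the robot, hinge at +x), 310 mm wide (own y), rim 34 mm high, floor 8 mm thick, walls 6 mm. Origin: centre of its underside, on the table. The plates lie inside, flat, side by side at own y of about -92, 0 and +92 mm, lengthwise along x, centred about 10 mm towards the hinge.
- case_slot (a point): Middle of the slot in the case's front wall (at its outer face), 29 mm above the table: 70 mm wide, 10 mm high, its brass lower edge at 24 mm and the cover's underside at 34 mm closing it above. The blade goes in here level, along the case's +x; 25 mm in is enough and clears the plates.
- case_in (a point): Centre of the case's inner floor, 8 mm above the table. Fixed wooden blocks 10 mm high stand beside the plates' corners (32 mm wide between plates, 24 mm at the side walls) at the case's x -39..-26 and +46..+59 mm, and a strip as high runs before the plates at x -62..-50 mm; between x -26 and +46 mm the plates' sides are free for fingers.
- cover (a joint): Hinge of the flat wooden cover (157 x 310 x 6 mm, 150 g): 0 rad shut flush on the rim with no handle or overhang, grows as it opens upward about the case's far (+x) edge, stop at 1.8 rad (leaning back). Friction holds it at any angle; about 2 N upward at the front edge lifts it.
- cover_hinge (a point): Point on the hinge axis at mid-width: 78.5 mm towards +x from the case's centre and 34.5 mm above the table; the axis runs along the case's y, and the cover's underside plane passes through it.
- cover_edge (a point): Middle of the free front edge of the cover, on its underside, 157 mm from the hinge.
- blade: Prying knife lying on the mat, 130 g: orange handle 100 long x 24 wide x 20 mm high (own x from -90 to +10 mm), then a thin steel blade 32 mm wide and 3 mm thick reaching to x = +100 mm, its mid-plane 10 mm above the handle's underside. It balances about 7 mm behind its origin. Origin: on the underside of the handle, 10 mm behind its front end; own x points to the tip, z up.
- blade_tip (a point): Middle of the blade's tip edge (own x = 100 mm, z = 10 mm of the blade).
- mat: Thin grey tool mat (1 mm, a marking only, things on it rest at table height), 230 x 130 mm along own x and y. Origin at its centre.
- runner: Thin grey felt display strip with two pale lines (1 mm, a marking only, things on it rest at table height), 130 mm along own x (x points to the robot's right) and 360 mm along own y (running away from the robot). Origin at its centre.
- plate_amber: Amber-brown cast-glass plate, a flat slab 100 x 46 x 16 mm, about 170 g. Origin: middle of its lower broad face as first laid; own x along its 100 mm length, y along its 46 mm width, z through its 16 mm thickness (the slab's centre is 8 mm along own z). Starts lying flat on the floor of the case. May be absent. Either short end may be down when it stands.
- plate_green: Dark green cast-glass plate, a flat slab 100 x 46 x 16 mm, about 170 g. Origin: middle of its lower broad face as first laid; own x along its 100 mm length, y along its 46 mm width, z through its 16 mm thickness (the slab's centre is 8 mm along own z). Starts lying flat on the floor of the case. May be absent. Either short end may be down when it stands.
- plate_lilac: Pale lilac cast-glass plate, a flat slab 100 x 46 x 16 mm, about 170 g. Origin: middle of its lower broad face as first laid; own x along its 100 mm length, y along its 46 mm width, z through its 16 mm thickness (the slab's centre is 8 mm along own z). Starts lying flat on the floor of the case. May be absent. Either short end may be down when it stands.
- bottle_brown: Brown bottle, 70 mm across, 210 tall, standing on the table; not part of the job. Origin: centre of its underside.
- bottle_clear: Clear bottle, 62 mm across, 200 tall, standing on the table; not part of the job. Origin: centre of its underside.
- bottle_green: Green bottle, 68 mm across, 150 tall, standing on the table; not part of the job. Origin: centre of its underside.
- jar_amber: Low amber jar with brass lid, 56 mm across, 65 tall, standing on the table; not part of the job. Origin: centre of its underside.
- knob_a: White porcelain insulator, 48 mm across, 48 tall, standing on the table; not part of the job. Origin: centre of its underside.
- knob_b: White porcelain insulator, 48 mm across, 48 tall, standing on the table; not part of the job. Origin: centre of its underside.

How it is judged (in metres and radians):
On the way, in this order (a step that is already met when the one before it is completed fails the run):
1. the blade lifts the cover clearly off the rim (value of joint cover above 0.25 rad and contact force between blade and cover above 0.2 N).
2. the cover is opened fully, to upright or nearly so (past 1.35 rad) (value of joint cover above 1.35 rad), for 0.2 s.
At the end, for the whole second after the job is handed in: The cover stays open past 1.35 rad; the knife lies flat on the table with its origin over the mat; every plate present stands at rest on a short end (long axis within 0.12 rad of vertical) with its origin over the felt strip (value of joint cover above 1.35 rad and height (world z) of blade below 0.012 m and angle between blade's own z axis and vertical below 0.2 rad and linear speed of each of blade, plate_amber, plate_green, plate_lilac below 0.02 m/s and x of blade in the frame of mat between -0.115 and 0.115 m and y of blade in the frame of mat between -0.075 and 0.075 m and (angle between plate_amber's own x axis and vertical below 0.12 rad or angle between plate_amber's own x axis and vertical above 3.0216 rad) and height (world z) of plate_amber between 0.044 and 0.056 m and angular speed of each of plate_amber, plate_green, plate_lilac below 0.1 rad/s and x of plate_amber in the frame of runner between -0.065 and 0.065 m and y of plate_amber in the frame of runner between -0.18 and 0.18 m and (angle between plate_green's own x axis and vertical below 0.12 rad or angle between plate_green's own x axis and vertical above 3.0216 rad) and height (world z) of plate_green between 0.044 and 0.056 m and x of plate_green in the frame of runner between -0.065 and 0.065 m and y of plate_green in the frame of runner between -0.18 and 0.18 m and (angle between plate_lilac's own x axis and vertical below 0.12 rad or angle between plate_lilac's own x axis and vertical above 3.0216 rad) and height (world z) of plate_lilac between 0.044 and 0.056 m and x of plate_lilac in the frame of runner between -0.065 and 0.065 m and y of plate_lilac in the frame of runner between -0.18 and 0.18 m); the robot touches nothing.
It fails at once if the fingers press on the cover while it is still shut (value of joint cover below 0.12 rad and contact force between the fingers and cover above 2 N).
It fails at once if a bottle, jar or insulator is knocked over or shoved more than 40 mm (distance of any of bottle_brown, bottle_clear, bottle_green, jar_amber, knob_a, knob_b from where it was at the start of the episode above 0.04 m or angle between any of bottle_brown, bottle_clear, bottle_green, jar_amber, knob_a, knob_b's own z axis and vertical above 0.5 rad).
Of plate_amber, plate_green, plate_lilac only 2 to 3 are there at a start; the rules pass over those that are not, and their reading is None.
At some moment in a run one of blade, plate_amber, plate_green, plate_lilac may be knocked a few centimetres aside while the robot is not near it.
It also fails if it takes over 210 s, if anything falls off the work surface, if the arm or the gripper's body presses on something with over 40 N, if the wrist force passes 120 N, or if a joint passes its speed limit or range.

### The arm

A 6-joint arm with a two-finger parallel gripper is mounted at the origin on the work surface. World frame = base frame: x ahead of the robot, y to its left, z up, the work surface at z = 0. Lengths are in mm, angles in degrees, forces in N, time in s.
With the tool pointing down it reaches from about 275 to 750 mm from the base axis. Payload 10.2 kg.
Tool frame: the origin (TCP) lies midway between the tips of the shut fingers; the grasp point (between the pads) lies 19 mm behind it (env.hold_point_z is the distance from the TCP to the grasp point, in mm); z points along the fingers, y is the line along which they close (so a half turn about z gives the same grasp; the last joint's range is limited). The gripper opens to 88 mm and grips with 3 to 60 N. Pads are 18 mm wide; open, the fingers measure 123 mm over their backs; the gripper's body (75 mm by 187 mm) begins 45 mm behind the grasp point.
Start: joints at [63.06, 17.928, 85.812, -0, 76.261, -12.8], TCP at [128.271, 509.095, 238.72] pointing down, gripper open.
Joint ranges: [-168.41, 168.41], [-55.51, 124.54], [10.69, 146.95], [-70.63, 250.63], [1, 178], [-165.06, 165.06]. Speed limits (degrees/s): [136.94, 136.94, 172.46, 180, 180, 180].

### API

Orientations are given as [roll, pitch, yaw] about the fixed x, y, z axes, in that order (R = Rz(yaw) Ry(pitch) Rx(roll)).
In Python, from station import env, claw, imaging gives the robot as it stands. Calls block until the motion is done:
- env.reach(position, orientation): joint-space move of the TCP to a pose.
- env.move_l(position, orientation=None, vel=150, max_force=None): straight line of the TCP; orientation=None keeps the orientation; vel is the mean speed in mm/s. With max_force (N) it stops when the force on the tool has changed by that much, and returns True; else False.
- env.move_j(angles): joint-space move.
- claw.command_gripper(opening): finger opening in mm; the grip force is fixed at half the most; returns when the fingers have stopped.
- env.hold(seconds).
- env.ik(position, orientation): joint angles nearest the present ones, or None.
- env.state(): the state.
- imaging.capture(name): name is "scene" or "top" or "wrist"; returns a dict with "image" (384x512x3 uint8, red, green, blue), "z_map" (384x512 float32, mm along the optical axis (not along the pixel's ray), 0 where there is no reading), "intrinsics" (3x3 intrinsics, pixels), "pose" (4x4, takes a point from camera to world coordinates). Camera axes: x right, y down, z forward; pixel columns grow to the right and rows downward; lengths in mm; the calibration is good to about 2 mm. The wrist camera is an equidistant fisheye: a pixel r from the principal point sees the ray r / f radians off the axis. A picture is of the moment at which its call begins.
A pose or a line that the arm cannot do raises env.MotionError and nothing moves.
- env.hand_in(): hands the job in; it is judged then, once.
The state is a dict: "t": time; "joint_pos": joint angles; "qd": joint speeds; "effort": joint torques, N m; "position": TCP position; "ee_rot": TCP orientation; "force": force on the tool from outside, world axes, zero at the start; "ft_torque": the same for the moment, N m; "grip_width": finger opening in mm; "grasp_force": force on a finger pad.
Only numpy, scipy, OpenCV 4.12 (cv2) and the standard library are available. Lean on these libraries where they do the work, as an engineer would, in place of code of your own. Each camera call takes 0.05 s, during which the arm holds its last target. There are 200 camera calls.

## Working session

There is one attempt and no reset: what is moved stays moved. The work goes in short steps, each a Python script; the robot and the scene stay as the last script left them, time stands still between calls to the robot, and variables do not carry over. Pictures are saved under pics/ and viewed, at most 14 in all, crops included, and the job is handed in when it is done.

```bash
ls; mkdir -p pics; cat > h.py <<'E'
import numpy as np, cv2
from station import env, claw, imaging
def cap(n):
    c=imaging.capture(n); return c
def save(c,f): cv2.imwrite('pics/'+f, cv2.cvtColor(c['image'],cv2.COLOR_RGB2BGR))
def cloud(c):
    K=np.array(c['intrinsics']);T=np.array(c['pose']);z=c['z_map'].astype(float)
    v,u=np.mgrid[0:z.shape[0],0:z.shape[1]]
    P=np.stack([(u-K[0,2])/K[0,0]*z,(v-K[1,2])/K[1,1]*z,z],-1)
    return P@T[:3,:3].T+T[:3,3]
def ray(c,u,v,h):
    K=np.array(c['intrinsics']);T=np.array(c['pose'])
    d=T[:3,:3]@np.array([(u-K[0,2])/K[0,0],(v-K[1,2])/K[1,1],1]);o=T[:3,3]
    return o+d*(h-o[2])/d[2]
E
python3 - <<'E'
from h import *
for n in('top','scene'):
    c=cap(n);save(c,n+'0.png');print(n,np.round(c['intrinsics'],1).tolist(),np.round(c['pose'],3).tolist())
    np.savez('/tmp/'+n,**{k:c[k] for k in c})
print(env.state()['t'],env.state()['ee_rot'])
E
```

```text
pics
top [[492.6, 0.0, 251.7], [0.0, 492.6, 191.5], [0.0, 0.0, 1.0]] [[0.0, -0.998, 0.057, 519.776], [-1.0, -0.0, 0.002, -116.173], [-0.002, -0.057, -0.998, 1358.769], [0.0, 0.0, 0.0, 1.0]]
scene [[494.5, 0.0, 250.6], [0.0, 494.5, 190.0], [0.0, 0.0, 1.0]] [[0.324, 0.824, -0.465, 1246.239], [0.946, -0.283, 0.159, -330.24], [-0.001, -0.492, -0.871, 1202.472], [0.0, 0.0, 0.0, 1.0]]
0.1 [-1.79933737e+02 -1.53676412e-02  1.65860115e+02]
```

View pics/top0.png

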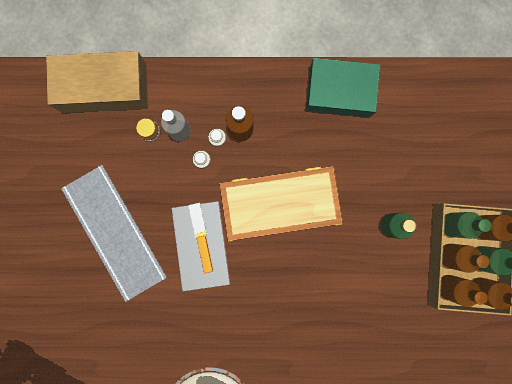

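View pics/scene0.png

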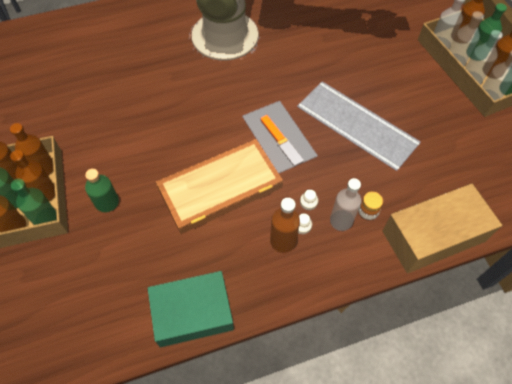

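The top view shows the case at px (280,204), the knife with its handle at (204,253) and blade tip at (195,205), the mat at (200,246), the runner at (113,233), and the bottles, jar and knobs around (145–240,105–160). The green bottle is at (400,225). Next I'll measure these.

```bash
cat > meas.py <<'E'
from h import *
def comp(m,seed=None,big=True):
    n,l,s,ct=cv2.connectedComponentsWithStats(m.astype(np.uint8))
    k=l[seed[1],seed[0]] if seed else 1+np.argmax(s[1:,4]); return l==k
def rect(P,m):
    pts=P[m][:,:2].astype(np.float32); r=cv2.minAreaRect(pts); return r,cv2.boxPoints(r)
E
python3 - <<'E'
from meas import *
c=dict(np.load('/tmp/top.npz'));P=cloud(c);im=c['image'];hsv=cv2.cvtColor(im,cv2.COLOR_RGB2HSV)
Z=P[...,2]
print('table z',np.median(Z[300:340,280:380]), 'cover z',np.median(Z[190:215,260:300]))
reg=np.zeros(Z.shape,bool);reg[160:245,215:350]=1
m=comp((Z>25)&(Z<60)&reg,(280,204));r,b=rect(P,m);print('case',r,np.round(b,1).tolist())
print('case z edge', [round(float(Z[y,x]),1) for x,y in((280,204),(224,205),(285,232))])
H,S,V=[hsv[...,i].astype(int) for i in range(3)]
reg[:]=0;reg[195:295,165:235]=1
om=comp((H<22)&(H>8)&(S>170)&(V>170)&reg);r,b=rect(P,om);print('handle',r,np.round(b,1).tolist(),np.median(Z[om]))
wm=comp((S<40)&(V>185)&reg);r,b=rect(P,wm);print('blade',r,np.round(b,1).tolist(),np.median(Z[wm]))
mm=comp((S<60)&(V>100)&reg)|((S<60)&(V>100)&reg)|(om);r,b=rect(P,mm);print('mat',r,np.round(b,1).tolist())
reg[:]=0;reg[160:305,55:170]=1
rm=comp((S<60)&(V>90)&reg);r,b=rect(P,rm);print('runner',r,np.round(b,1).tolist())
for nm,(u,v,w) in dict(jar=(146,128,14),clear=(173,120,18),brown=(239,120,18),ka=(201,159,10),kb=(217,137,10),green=(402,225,18)).items():
    q=P[v-w:v+w,u-w:u+w];q=q[(q[...,2]>25)&(q[...,2]<260)];t=q[q[:,2]>q[:,2].max()-12];print(nm,np.round(np.median(t,0)),'bbox',np.round(q.min(0)),np.round(q.max(0)))
E
```

```text
table z -0.478702425978895 cover z 39.89757579029231
case ((566.79248046875, -190.32164001464844), (160.96853637695312, 310.35693359375), 8.588566780090332) [[464.0, -48.900001525878906], [510.3999938964844, -355.79998779296875], [669.5, -331.70001220703125], [623.2000122070312, -24.899999618530273]]
case z edge [41.0, 34.6, -2.4]
handle ((448.13067626953125, -51.362403869628906), (98.53689575195312, 166.20591735839844), 17.20562171936035) [[376.5, 13.399999618530273], [425.6000061035156, -145.3000030517578], [519.7999877929688, -116.19999694824219], [470.6000061035156, 42.599998474121094]] 18.971778595349747
blade ((455.4552001953125, -14.656898498535156), (231.66262817382812, 217.4983673095703), 7.1688923835754395) [[327.0, 78.80000305175781], [354.1000061035156, -137.0], [584.0, -108.0999984741211], [556.7999877929688, 107.69999694824219]] 0.7137005685225404
mat ((447.6720275878906, 3.5826873779296875), (226.8688507080078, 250.11521911621094), 85.2928466796875) [[313.70001220703125, -99.19999694824219], [563.0, -119.69999694824219], [581.5999755859375, 106.4000015258789], [332.29998779296875, 126.9000015258789]]
runner ((557.5774536132812, 147.93646240234375), (363.33349609375, 414.1685791015625), 30.942956924438477) [[295.29998779296875, 232.10000610351562], [508.20001220703125, -123.0999984741211], [819.9000244140625, 63.70000076293945], [606.9000244140625, 419.0]]
jar [765. 169.  64.] bbox [737. 141.  25.] [791. 193.  71.]
clear [768.  87. 198.] bbox [737.  56.  25.] [798. 150. 203.]
brown [771. -82. 208.] bbox [ 737. -115.   25.] [803. -30. 213.]
ka [685.  25.  45.] bbox [668.   5.  26.] [703.  43.  51.]
kb [747. -18.  46.] bbox [728. -33.  25.] [762.   0.  52.]
green [ 505. -497.  149.] bbox [ 473. -530.   26.] [ 538. -464.  154.]
```

```bash
cat >> meas.py <<'E'
def pix_rect(c,m,h):
    m=cv2.morphologyEx(m.astype(np.uint8),cv2.MORPH_OPEN,np.ones((3,3)))
    ct=max(cv2.findContours(m,cv2.RETR_EXTERNAL,cv2.CHAIN_APPROX_NONE)[0],key=cv2.contourArea)[:,0]
    p=np.array([ray(c,u,v,h)[:2] for u,v in ct],np.float32);r=cv2.minAreaRect(p);return np.round(r[0],1),np.round(r[1],1),round(r[2],1),np.round(cv2.boxPoints(r),0).tolist()
def HSV(c):
    hsv=cv2.cvtColor(c['image'],cv2.COLOR_RGB2HSV);return [hsv[...,i].astype(int) for i in range(3)]
def box(u0,u1,v0,v1):
    r=np.zeros((384,512),bool);r[v0:v1,u0:u1]=1;return r
E
python3 - <<'E'
from meas import *
c=dict(np.load('/tmp/top.npz'));H,S,V=HSV(c)
P=cloud(c);Z=P[...,2]
k=box(165,235,195,295)
om=(H<22)&(H>8)&(S>170)&(V>170)&k;print('handle',pix_rect(c,om,20))
print('blade',pix_rect(c,(S<40)&(V>200)&k,11.5))
print('mat',pix_rect(c,cv2.morphologyEx(((S<60)&(V>100)&k|om).astype(np.uint8),cv2.MORPH_CLOSE,np.ones((7,7))),1))
print('runner',pix_rect(c,(S<60)&(V>90)&box(55,170,160,305),1))
print('case',pix_rect(c,(Z>28)&(Z<60)&box(215,350,160,245),40))
print('cover light',pix_rect(c,(V>190)&(S<140)&box(215,350,160,245),40))
s=dict(np.load('/tmp/scene.npz'));H,S,V=HSV(s);Z=cloud(s)[...,2]
om=(H<22)&(H>8)&(S>170)&(V>170)&box(255,295,110,150);print('S handle',pix_rect(s,om,20))
print('S case',pix_rect(s,(Z>33)&(Z<60)&box(150,285,135,228),40))
print('S light',pix_rect(s,(V>190)&(S<140)&box(150,285,135,228),40))
print('S runner',pix_rect(s,(S<60)&(V>90)&box(295,425,80,170),1))
# colour of rim
for v in range(170,245,3): print(v,c['image'][v,285].tolist(),end=' ')
E
```

```text
handle (array([427.6,  15.1]), array([98.7, 20.4]), 12.5, [[377.0, 14.0], [382.0, -6.0], [478.0, 16.0], [474.0, 36.0]])
blade (array([525.2,  35.9]), array([78.7, 35.3]), 11.7, [[483.0, 45.0], [490.0, 11.0], [567.0, 27.0], [560.0, 61.0]])
mat (array([449.9,  28.1]), array([233.4, 131.7]), 7.8, [[325.0, 77.0], [343.0, -53.0], [575.0, -21.0], [557.0, 109.0]])
runner (array([485.1, 267.1]), array([361.2, 132.2]), 30.5, [[296.0, 232.0], [363.0, 119.0], [674.0, 302.0], [607.0, 416.0]])
case (array([ 566.7, -190.1]), array([160.6, 309.5]), 8.5, [[464.0, -49.0], [510.0, -355.0], [669.0, -331.0], [623.0, -25.0]])
cover light (array([ 564.7, -191.1]), array([128.3, 282. ]), 8.6, [[480.0, -61.0], [522.0, -340.0], [649.0, -321.0], [607.0, -42.0]])
S handle (array([436.7,  12.7]), array([98.5, 24.1]), 12.6, [[386.0, 14.0], [391.0, -10.0], [487.0, 12.0], [482.0, 35.0]])
S case (array([ 570.4, -190.4]), array([161.9, 310.4]), 8.6, [[467.0, -49.0], [514.0, -356.0], [674.0, -332.0], [627.0, -25.0]])
S light (array([ 568.9, -190. ]), array([129.1, 283.1]), 8.5, [[484.0, -60.0], [526.0, -340.0], [654.0, -321.0], [612.0, -40.0]])
S runner (array([489.9, 267.6]), array([360.7, 133.1]), 30.7, [[301.0, 233.0], [369.0, 118.0], [679.0, 302.0], [611.0, 417.0]])
170 [114, 72, 49] 173 [182, 120, 77] 176 [196, 131, 76] 179 [242, 221, 154] 182 [240, 231, 167] 185 [240, 221, 156] 188 [240, 231, 168] 191 [240, 226, 161] 194 [240, 217, 150] 197 [240, 223, 158] 200 [240, 217, 152] 203 [236, 206, 143] 206 [238, 210, 143] 209 [240, 220, 154] 212 [240, 229, 163] 215 [240, 220, 153] 218 [241, 223, 157] 221 [241, 220, 155] 224 [240, 220, 156] 227 [213, 136, 81] 230 [201, 131, 77] 233 [120, 76, 49] 236 [116, 72, 47] 239 [116, 75, 46] 242 [104, 65, 45]
```

```bash
cat > p1.py <<'E'
from h import *
psi=12.5; g=[464.,21.4]
for yaw in(psi,psi+180,psi-180):
    for p in([g[0],g[1],2],[410,-214,21],[545,-194,166]):
        q=env.ik(p,[180,0,yaw if p[0]==g[0] else yaw-3.9]); print(yaw,p,None if q is None else np.round(q,0).tolist())
E
python3 p1.py
python3 - <<'E'
from h import *
import math
u=np.array([math.cos(math.radians(30.5)),math.sin(math.radians(30.5))])
for d in(150,120,80,40,0):
    c=np.array([487.5,267.4])+u*d
    for r in ([180,-90,30.5],[0,90,30.5],[180,-75,30.5],[180,-90,50.5],[180,-90,10.5]):
        p=[*(c+19*u),68]; q=env.ik(p,r); print(d,r,None if q is None else np.round(q,0).tolist())
E
```

```text
12.5 [464.0, 21.4, 2] [-12.0, 31.0, 109.0, -0.0, 40.0, 66.0]
12.5 [410, -214, 21] [-42.0, 28.0, 109.0, -0.0, 43.0, 39.0]
12.5 [545, -194, 166] [-31.0, 28.0, 82.0, -0.0, 70.0, 50.0]
192.5 [464.0, 21.4, 2] [-12.0, 31.0, 109.0, 0.0, 40.0, -114.0]
192.5 [410, -214, 21] [-42.0, 28.0, 109.0, 0.0, 43.0, -141.0]
192.5 [545, -194, 166] [-31.0, 28.0, 82.0, 0.0, 70.0, -130.0]
-167.5 [464.0, 21.4, 2] [-12.0, 31.0, 109.0, 0.0, 40.0, -114.0]
-167.5 [410, -214, 21] [-42.0, 28.0, 109.0, 0.0, 43.0, -141.0]
-167.5 [545, -194, 166] [-31.0, 28.0, 82.0, 0.0, 70.0, -130.0]
150 [180, -90, 30.5] [14.0, 55.0, 104.0, 163.0, 70.0, -84.0]
150 [0, 90, 30.5] [14.0, 55.0, 104.0, 163.0, 70.0, 96.0]
150 [180, -75, 30.5] [15.0, 47.0, 105.0, 159.0, 48.0, -80.0]
150 [180, -90, 50.5] [5.0, 56.0, 100.0, 132.0, 73.0, -73.0]
150 [180, -90, 10.5] [25.0, 56.0, 101.0, 195.0, 68.0, -96.0]
120 [180, -90, 30.5] [13.0, 54.0, 109.0, 162.0, 74.0, -85.0]
120 [0, 90, 30.5] [13.0, 54.0, 109.0, 162.0, 74.0, 95.0]
120 [180, -75, 30.5] [14.0, 45.0, 110.0, 159.0, 52.0, -81.0]
120 [180, -90, 50.5] [4.0, 55.0, 105.0, 132.0, 76.0, -75.0]
120
[... 234 characters left out ...]
80 [180, -90, 50.5] [1.0, 54.0, 111.0, 130.0, 80.0, -79.0]
80 [180, -90, 10.5] [24.0, 53.0, 113.0, 194.0, 76.0, -93.0]
40 [180, -90, 30.5] [9.0, 53.0, 122.0, 159.0, 85.0, -88.0]
40 [0, 90, 30.5] [9.0, 53.0, 122.0, 159.0, 85.0, 92.0]
40 [180, -75, 30.5] [10.0, 42.0, 123.0, 157.0, 61.0, -84.0]
40 [180, -90, 50.5] [-2.0, 53.0, 118.0, 128.0, 84.0, -82.0]
40 [180, -90, 10.5] [23.0, 53.0, 119.0, 193.0, 82.0, -92.0]
0 [180, -90, 30.5] [7.0, 53.0, 128.0, 156.0, 91.0, -90.0]
0 [0, 90, 30.5] [7.0, 53.0, 128.0, 156.0, 91.0, 90.0]
0 [180, -75, 30.5] [7.0, 41.0, 129.0, 156.0, 67.0, -86.0]
0 [180, -90, 50.5] [-5.0, 53.0, 123.0, 124.0, 88.0, -87.0]
0 [180, -90, 10.5] [22.0, 53.0, 125.0, 192.0, 87.0, -91.0]
```

```bash
python3 - <<'E'
from h import *
psi=12.5; g=[464.,21.4]
env.reach([*g,120],[180,0,psi]); claw.command_gripper(60)
print(env.move_l([*g,2],vel=120,max_force=8)); claw.command_gripper(0)
s=env.state();print(s['grip_width'],s['grasp_force'],s['position'])
env.move_l([*g,150],vel=120)
# pre-insertion above
env.reach([370,-220,150],[180,0,8.6]); env.hold(.2)
c=cap('top');save(c,'top1.png');np.savez('/tmp/top1',**c)
c2=cap('scene');np.savez('/tmp/scene1',**c2);save(c2,'scene1.png')
s=env.state();print(s['t'],s['grip_width'],s['force'],s['ft_torque'])
a=cv2.imread('pics/top1.png')[180:330,200:350];b=cv2.imread('pics/scene1.png')[60:210,150:300]
cv2.imwrite('pics/a1.png',cv2.resize(np.hstack([a,b]),None,fx=2.6,fy=2.6))
E
```

```text
False
23.822898307632254 29.995996551588178 [464.02291254  21.40773372   2.08199934]
7.3167 23.659666360076557 [ 0.06759717 -0.64328624 -1.1226934 ] [-0.02159373  0.12472656 -0.03808165]
```

View pics/a1.png

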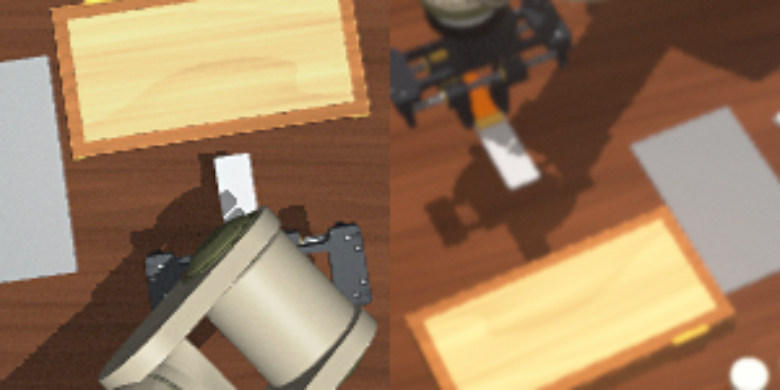

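The knife is held by the front of its handle and points at the case. Its tip is at about px (289,240) in the top view and (202,131) in the scene view. I'll triangulate the tip and check the blade's level from depth.

```bash
python3 - <<'E'
from h import *
t=dict(np.load('/tmp/top1.npz'));s=dict(np.load('/tmp/scene1.npz'))
def tri(a,b):
    A=[];o=[]
    for c,(u,v) in((t,a),(s,b)):
        d=ray(c,u,v,0)-c['pose'][:3,3];d/=np.linalg.norm(d);M=np.eye(3)-np.outer(d,d);A.append(M);o.append(M@c['pose'][:3,3])
    return np.linalg.solve(sum(A),sum(o))
print('tip',tri((289.2,239.6),(202.3,130.6)))
P=cloud(t);im=t['image']
m=(im.min(-1)>190);m[:236]=0;m[266:]=0;m[:,:278]=0;m[:,302:]=0
m=cv2.erode(m.astype(np.uint8),np.ones((3,3)))>0
q=P[m];q=q[q[:,2]>120]
A=np.c_[q[:,:2]-q[:,:2].mean(0),np.ones(len(q))];k=np.linalg.lstsq(A,q[:,2],rcond=None)[0];print(len(q),q.mean(0),k,q.min(0),q.max(0))
P=cloud(s);im=s['image'];m=(im.min(-1)>120);m[:105]=0;m[135:]=0;m[:,:180]=0;m[:,212:]=0
m=cv2.erode(m.astype(np.uint8),np.ones((3,3)))>0
q=P[m];q=q[q[:,2]>120];A=np.c_[q[:,:2]-q[:,:2].mean(0),np.ones(len(q))];k=np.linalg.lstsq(A,q[:,2],rcond=None)[0];print(len(q),q.mean(0),k,q.min(0),q.max(0))
E
```

```text
tip [ 472.02036611 -203.01700997  149.36199165]
161 [ 450.23842369 -208.35856377  158.43430648] [-3.24268083e-02  3.57941123e-02  1.58434306e+02] [ 424.78748989 -221.57117075  153.39202794] [ 470.48150679 -192.20532342  166.51922584]
214 [ 440.97340025 -209.21236901  159.17318006] [ 1.3228601e-02 -1.5431537e-02  1.5917318e+02] [ 403.82996571 -225.64884638  153.04564914] [ 475.80377671 -191.05557972  164.50884798]
```

```bash
python3 - <<'E'
from h import *
u=np.array([np.cos(np.radians(8.6)),np.sin(np.radians(8.6))]);C=np.array([567,-190.5])
def T(i,z): return [*(C+u*(-183+i)),z]
env.move_l(T(-18,80),vel=150); env.move_l(T(-18,21),vel=80)
r=env.move_l(T(28,21),vel=40,max_force=5)
s=env.state();print(r,(s['position'][:2]-C)@u+183,s['force'],s['t'])
E
```

```text
False 27.8302832886867 [ 0.09642513  1.06856079 -1.36407775] 10.1167
```

```bash
cat > arc.py <<'E'
from h import *
u=np.array([np.cos(np.radians(8.6)),np.sin(np.radians(8.6))]);C=np.array([567,-190.5])
def T(i,z): return [*(C+u*(-183+i)),z]
def A(th,r=129): return T(28+129-r*np.cos(th),25+r*np.sin(th))
E
python3 - <<'E'
from arc import *
for th in(0.03,.1,.2,.3,.4,.5):
    env.move_l(A(th),vel=40); s=env.state(); print(th,np.round(s['force'],1),np.round(s['ft_torque'],2),round(s['grip_width'],1))
c=cap('scene');save(c,'s2.png');P=cloud(c);np.savez('/tmp/s2',**c)
E
```

```text
0.03 [-0.9 -0.2 -1.1] [-0.    0.22 -0.02] 23.8
0.1 [-0.4  0.3 -1.8] [-0.02  0.12  0.04] 23.6
0.2 [ 0.5  0.3 -0.8] [-0.03  0.17  0.04] 23.8
0.3 [-0.9 -0.3 -1.6] [-0.02  0.14  0.  ] 23.5
0.4 [-0.6  0.7 -1.1] [-0.    0.18  0.02] 24.3
0.5 [-0.2  0.4 -1. ] [-0.03  0.18 -0.01] 23.5
```

View pics/s2.png

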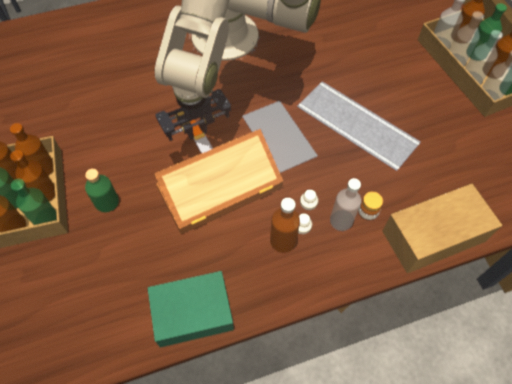

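The cover's front edge has moved up to about (262,134), so it looks partly raised, but the force is low. I'll measure its angle from depth.

```bash
cat >> arc.py <<'E'
def cover_angle(c):
    P=cloud(c);q=P[(c['z_map']>0)];d=q[:,:2]-C;x=d@u;y=d@np.array([-u[1],u[0]])
    m=(abs(y)>35)&(abs(y)<140)&(x<90)&(x>-85)&(q[:,2]>37)&(q[:,2]<220)
    X=x[m]-78.5;Z=q[m,2]-34.5
    k=np.degrees(np.arctan2(Z,-X));return round(float(np.median(np.radians(k[np.hypot(X,Z)>60]))),3),int(m.sum())
E
python3 - <<'E'
from arc import *
print(cover_angle(dict(np.load('/tmp/s2.npz'))))
c=dict(np.load('/tmp/s2.npz'));P=cloud(c);
d=P[...,:2]-C;x=d@u;y=d@np.array([-u[1],u[0]])
m=(c['z_map']>0)&(abs(y-60)<25)
for a in range(-90,90,20):
    k=m&(abs(x-a)<10)&(P[...,2]>-20);print(a,k.sum(),np.percentile(P[k][:,2],[10,50,90]).round(1))
# blade pixels near case front
k=(c['z_map']>0)&(abs(y)<20)
for a in range(-160,-60,10):
    kk=k&(abs(x-a)<5);print('b',a,np.percentile(P[kk][:,2],[5,50,95]).round(1) if kk.sum() else None)
print(env.state()['position'])
E
```

```text
(0.569, 4634)
-90 167 [326.9 359.9 391.2]
-70 23 [317.5 339.8 354.1]
-50 111 [107.4 111.8 115.8]
-30 160 [ 97.3 102.9 108.4]
-10 155 [85.4 91.5 96.6]
10 149 [73.8 80.2 85.5]
30 162 [63.1 69.2 74.9]
50 152 [52.9 57.9 64. ]
70 228 [10.1 43.9 52.4]
b -160 [ -2.4 371.6 378.2]
b -150 [ -3.4 193.7 378. ]
b -140 [ -2.4 196.5 378.4]
b -130 [  2.5 130.4 378. ]
b -120 [100. 214. 378.]
b -110 [ 96.3 220.7 375.4]
b -100 [ 95.9 278.1 372.3]
b -90 [ 94.2 349.2 376.7]
b -80 [ 94.8 346.5 373.6]
b -70 [ 96.3 340.5 368.2]
[ 429.58517918 -211.34793485   86.9886596 ]
```

```bash
python3 - <<'E'
from arc import *
for th in np.arange(.6,1.76,.1):
    env.move_l(A(th),vel=50); s=env.state(); print(round(th,2),np.round(s['force'],1),np.round(s['ft_torque'],2),round(s['grip_width'],1))
c=cap('scene');save(c,'s3.png');print(s['t'])
env.move_l(T(28-70,25+125),vel=150)
c=cap('scene');save(c,'s4.png')
cv2.imwrite('pics/s34.png',np.hstack([cv2.imread('pics/s3.png')[40:290,100:400],cv2.imread('pics/s4.png')[40:290,100:400]]))
E
```

```text
0.6 [-0.3  0.9 -1.2] [0.03 0.12 0.03] 23.6
0.7 [-0.8 -0.9 -0.8] [-0.01  0.17  0.03] 23.7
0.8 [ 0.2 -0.5 -1.3] [-0.03  0.09  0.04] 23.5
0.9 [ 0.4 -0.5 -1.4] [-0.04  0.15  0.02] 24.0
1.0 [-1.   0.  -1.2] [0.02 0.2  0.  ] 24.0
1.1 [ 0.2  1.1 -2. ] [-0.07  0.12  0.  ] 23.8
1.2 [-0.4  0.9 -0.8] [ 0.01  0.15 -0.02] 23.8
1.3 [-1.  -0.6 -0.6] [-0.    0.14 -0.05] 24.1
1.4 [-0.8  0.  -0.9] [-0.01  0.13 -0.01] 24.0
1.5 [ 0.3 -0.1 -0.2] [-0.03  0.14  0.02] 23.7
1.6 [-0.3  0.  -0.4] [-0.02  0.1  -0.04] 23.6
1.7 [ 0.3  0.5 -2.5] [-0.01  0.15  0.01] 23.8
17.6917
```

View pics/s34.png

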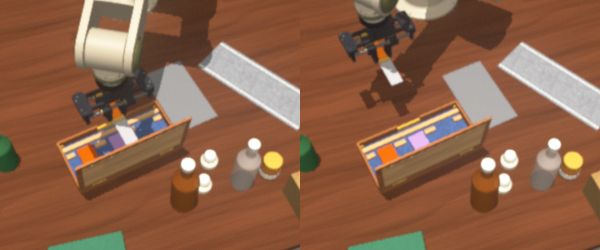

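The cover is now open past upright. The orange-amber and lilac plates show in the case at about (388,155) and (418,141) in the right half. The third bay looks empty. I'll lay the knife back and then look from the top.

```bash
python3 - <<'E'
from h import *
env.reach([455,20,120],[180,0,11]);
r=env.move_l([455,20,2.3],vel=60,max_force=8);print(r,env.state()['position'])
claw.command_gripper(50);p=env.state()['position'];env.move_l([455,20,150])
env.reach([380,150,300],[180,0,11])
c=cap('top');save(c,'t5.png');np.savez('/tmp/t5',**c);c=cap('scene');np.savez('/tmp/s5',**c);print(env.state()['t'])
cv2.imwrite('pics/t5c.png',cv2.resize(cv2.imread('pics/t5.png')[150:310,50:350],None,fx=2.6,fy=2.6,interpolation=cv2.INTER_CUBIC))
E
```

```text
False [455.12965379  19.96066633   2.48788929]
25.1917
```

View pics/t5c.png

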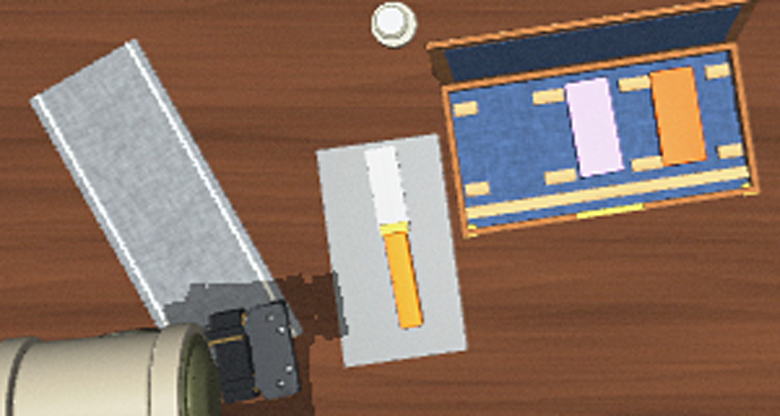

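Two plates, lilac at crop (594,127) and amber at (677,116). The +y bay is empty and the knife lies on its mat. I'll locate the plates.

```bash
python3 - <<'E'
from meas import *; from arc import C,u
w=np.array([-u[1],u[0]])
c=dict(np.load('/tmp/t5.npz'));H,S,V=HSV(c);k=box(215,345,165,245)
for n,uv in(('lilac',(594,127)),('amber',(677,116))):
    px=(int(50+uv[0]/2.6),int(150+uv[1]/2.6));col=c['image'][px[1],px[0]].astype(int)
    m=comp((abs(c['image'].astype(int)-col).sum(-1)<90)&k,px)
    r=pix_rect(c,m,24);d=r[0]-C;print(n,col,r,'case',d@u,d@w)
E
```

```text
lilac [242 225 246] (array([ 577.6, -185. ]), array([97.7, 43.7]), 9.9, [[526.0, -172.0], [533.0, -215.0], [629.0, -198.0], [622.0, -155.0]]) case 11.303262028038686 3.8530854552552074
amber [243 167  80] (array([ 589.2, -272.7]), array([97.6, 43.9]), 8.7, [[538.0, -258.0], [544.0, -302.0], [641.0, -287.0], [634.0, -244.0]]) case 9.658586428170654 -84.59545914651423
```

```bash
cat > plate.py <<'E'
from h import *; from arc import u
R0=np.array([487.5,267.4]);a=np.radians(30.5);ur=np.array([np.cos(a),np.sin(a)])
OFF=14
def pick(xy,yaw):
    g=np.array(xy)+OFF*u
    env.reach([*(g-120*u*0),250],[180,0,yaw]); claw.command_gripper(64)
    r=env.move_l([*g,10],vel=120,max_force=8); z=env.state()['position'][2]; claw.command_gripper(0)
    s=env.state();print('pick',r,z,s['grip_width'],s['grasp_force'])
    env.move_l([*g,300],vel=150); env.reach([430,90,330],[180,0,yaw]);s=env.state();print('grip',s['grip_width'],s['t'])
def pre(d,z=150,):
    p=R0+ur*(d+10)
    env.reach([*(R0+ur*60),320],[180,-90,30.5]); env.move_l([*p,z],vel=150)
    s=env.state();print('pre',s['position'],s['ee_rot'],s['grip_width'],s['t'])
E
python3 - <<'E'
from plate import *
pick([579.5,-185],9.2)
pre(120)
c=cap('scene');save(c,'s6.png');c=cap('top');save(c,'t6.png')
cv2.imwrite('pics/s6c.png',np.hstack([cv2.imread('pics/s6.png')[20:270,150:460],cv2.imread('pics/t6.png')[100:350,20:330]]))
E
```

```text
pick False 10.503872213064854 45.75467479125182 29.891999065876007
grip 46.01896494910774 32.9333
pre [599.50912843 333.33304532 150.73731928] [  14.99827788  -89.94135294 -164.50253038] 45.822793846346016 36.5667
```

View pics/s6c.png

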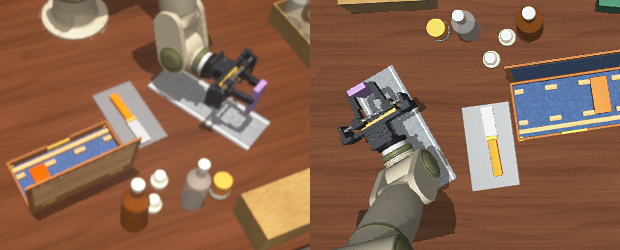

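The lilac plate is held upright above the far end of the strip, at (260,88) in the left half. Lowering it.

```bash
cat >> plate.py <<'E'
def place(d,vel=20):
    p=R0+ur*(d+10)
    r=env.move_l([*p,76],vel=80,max_force=8);print('76',r,env.state()['position'][2],env.state()['force'])
    if r: return False
    r=env.move_l([*p,60],vel=15,max_force=4);s=env.state();print('down',r,s['position'],s['force'])
    z=s['position'][2]
    env.hold(.2); claw.command_gripper(58); env.hold(.3)
    q=p-ur*110; env.move_l([*q,z+1],vel=80); env.move_l([*q,250],vel=150)
    return True
E
python3 - <<'E'
from plate import *
print(place(120),env.state()['t'])
c=cap('scene');save(c,'s7.png');c=cap('top');save(c,'t7.png')
cv2.imwrite('pics/s7c.png',np.hstack([cv2.imread('pics/s7.png')[20:270,150:460],cv2.imread('pics/t7.png')[100:350,20:330]]))
E
```

```text
76 False 76.5381998064548 [ 0.58002973  0.18328481 -0.93371523]
down True [599.66199007 333.36366488  65.39038835] [ 0.2519208  -0.55224337  3.91537559]
True 42.2583
```

View pics/s7c.png

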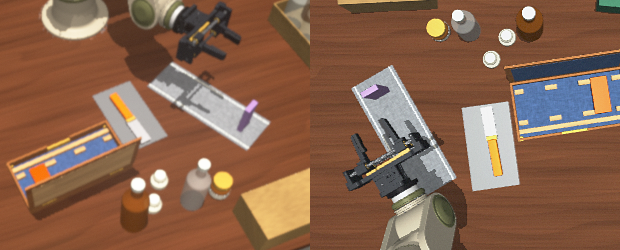

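The lilac plate is standing at (248,115) in the left half. Next is amber, after re-measuring it in case it was knocked.

```bash
python3 - <<'E'
from meas import *; from plate import *
env.reach([430,90,330],[180,0,9])
c=cap('top');k=box(215,345,165,245)
m=comp(abs(c['image'].astype(int)-[243,167,80]).sum(-1)<90)if 0 else ((abs(c['image'].astype(int)-[243,167,80]).sum(-1)<90)&k)
m=comp(m);r=pix_rect(c,m,24);print(r)
x,y=r[0]
if abs(x-589.2)<4 and abs(y+272.7)<4:
    pick([x+1.8,y],8.7); pre(45); print(place(45),env.state()['t'])
    env.reach([430,90,330],[180,0,9])
    c=cap('scene');save(c,'s8.png');np.savez('/tmp/s8',**c);c=cap('top');save(c,'t8.png');np.savez('/tmp/t8',**c)
    cv2.imwrite('pics/s8c.png',np.hstack([cv2.imread('pics/s8.png')[20:270,150:460],cv2.imread('pics/t8.png')[100:350,20:330]]))
E
```

```text
(array([ 589.3, -272.7]), array([97.5, 43.8]), 8.3, [[538.0, -258.0], [544.0, -301.0], [641.0, -287.0], [634.0, -244.0]])
pick False 10.548212145783495 45.58190450151769 29.99966472387314
grip 45.639324006859425 52.65
pre [535.01651439 295.36367854 150.74624285] [  19.71790026  -89.92711178 -169.21746114] 45.887196530850076 56.1917
76 False 76.47905328963282 [-0.04429252 -0.08318781 -1.19182623]
down True [535.0210164  295.41646871  65.19540786] [ 0.02447175 -0.21014914  3.39253236]
True 61.7917
```

View pics/s8c.png

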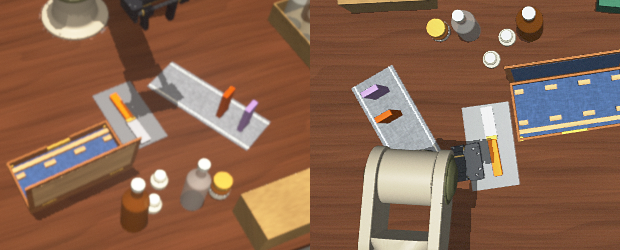

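Both plates stand at (227,100) and (248,115), the knife is on its mat and the case is empty. One last numeric check of the cover, the plates and the knife, then I hand in.

```bash
python3 - <<'E'
from meas import *; from arc import C,u
w=np.array([-u[1],u[0]])
env.reach([350,250,330],[180,0,9]); env.hold(.5)
s=cap('scene');P=cloud(s);ok=s['z_map']>0;d=P[...,:2]-C;x=d@u;y=d@w
m=ok&(abs(y)<140)&(x>60)&(x<140)&(P[...,2]>60)&(P[...,2]<200)
A=np.c_[P[m][:,2]-34.5,np.ones(m.sum())];k=np.linalg.lstsq(A,x[m],rcond=None)[0];print('cover',m.sum(),np.pi/2+np.arctan(k[0]),k)
c=cap('top');P=cloud(c);ok=c['z_map']>0
q=P[ok&(P[...,2]>85)&(P[...,2]<115)&box(40,180,150,300)];print('plates tops',[(q[q[:,1]>a].mean(0).round(),len(q[q[:,1]>a])) for a in(310,)],q[q[:,1]<310].mean(0).round())
H,S,V=HSV(c);om=(H<22)&(H>8)&(S>170)&(V>170)&box(165,235,195,295);print('handle',pix_rect(c,om,20),np.median(P[om][:,2]))
y=(P[...,:2]-C)@w;x=(P[...,:2]-C)@u;b=ok&(abs(y-92)<15)&(abs(x-10)<30);print('bay3 z',np.median(P[b][:,2]),env.state()['t'])
E
```

```text
cover 2160 1.6985257631283754 [ 0.12842863 86.96420261]
plates tops [(array([589., 328.,  98.]), 136)] [535. 291.  98.]
handle (array([386.9,  14.9]), array([5.4, 5.4]), 0.0, [[384.0, 18.0], [384.0, 12.0], [390.0, 12.0], [390.0, 18.0]]) 18.507588303138164
bay3 z 7.191654838558861 65.5333
```

```bash
python3 - <<'E'
from meas import *
s=cap('scene');H,S,V=HSV(s)
r=pix_rect(s,(H<22)&(H>8)&(S>170)&(V>170)&box(240,320,95,170),20);print(r)
P=cloud(s);q=P[(s['z_map']>0)&(P[...,2]>85)&(P[...,2]<115)&(abs(P[...,0]-560)<60)&(abs(P[...,1]-310)<50)];print(len(q))
print(env.hand_in())
E
```

```text
(array([427.5,  11. ]), array([99. , 23.7]), 11.2, [[377.0, 13.0], [381.0, -10.0], [478.0, 9.0], [474.0, 32.0]])
211
the job is handed in; nothing more can be done
None
```

I handed the job in at about 66 s; no verdict came back. My last camera checks showed the cover levered open to about 1.70 rad, the knife back on its mat, the lilac and amber plates (the only two in the case) standing on the felt strip, and no bottle, jar or insulator visibly out of place.

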